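Lock the bead chest with its T-toggle

TASK

Lock the bead chest: take the T-toggle out of its wooden rest, pass its crossbar down through the slot in the steel plate on the chest's lid, press it against the spring inside and give it a quarter turn (either way) so that, let go, it springs up into the notch under the plate and stands there upright and held. Feel for the slot gently, never pressing on the lock with more than 20 N, and leave the other things on the bench where they are.

Things in the scene. Friction and masses are not known exactly. Their poses are not given: they have to be found in the camera images.
- toggle_mid (a point): Centre of the T-toggle's dark wooden grip, 30 mm (x) by 14 mm thick (y) by 36 mm high. Below it a steel shank 7 mm across, 22 mm long, then at the foot a steel crossbar 34 mm long (x), 8 mm wide (y), 8 mm high, its underside 48 mm below this point. About 90 g. Stands upright in its rest at the start, z up; a half turn about z makes no difference.
- rest: Fixed wooden rest block, 76 mm (x) by 60 mm (y), 26 mm high; origin at the centre of its underside. The toggle's crossbar stands on the floor (8 mm up) of a trough 40 mm long (x) and 11 mm wide, 18 mm deep, its x along the block's. Lift the toggle straight up to free it.
- chest: Fixed wooden chest, 160 mm (x) by 220 mm (y), lid top 85 mm above the bench; origin at the centre of its underside. A square steel plate, 84 x 84 x 8 mm, lies on the lid; the slot in it runs along the chest's x.
- slot (a point): Nominal slot centre on the plate's top face (chest x 0, y -30, z 93 mm); axes are the chest's, x along the slot. The plate was fitted by eye: the true slot lies up to 6 mm off in x and up to 6 mm in y (direction exact), so feel for it. Slot 36.4 mm long (x), 10.3 mm wide, square-edged, right through. Under the plate a notch 12.5 mm wide, 4 mm deep crosses its middle at right angles (along y).
- follower (a joint): Sprung disc under the plate: how far it is pushed down (m). It meets the crossbar 10 mm below the top face; 4 N at first, 0.45 N more per mm, stop at 14 mm. The bar turns freely at 7 to 13 mm (8.5 is good: toggle_mid 29.5 mm above the top face). Turned a quarter (within 6 degrees) and within 2 mm of the middle along the slot, the freed bar rises into the notch: toggle_mid 36 mm above the top face, 2 mm here.
- lock (a joint): How far the steel plate, with the sprung disc it carries, is pressed down into its stiff seat: 0 at rest, in m, 1 mm for each 8 N pressed on plate or disc, stop at 4 mm.
- bangle: Bystander, to be left alone: brass bangle, 52 mm across and 8 mm high, lying on the chest's lid at its +y end; origin at its underside
- spool: Bystander, to be left alone: wooden thread spool, 32 mm across, 28 mm high, standing 85 mm from the rest along the rest's +x; origin at its underside
- bead_jar: Bystander, to be left alone: glass jar, 42 mm across, 60 mm high, mid-bench; origin at its underside
- driver: Bystander, to be left alone: wooden-handled screwdriver, 160 mm long, lying along x mid-bench; origin at its underside
- bowl: Bystander, to be left alone: shallow wooden bowl, 130 mm across, 45 mm high, far side of the bench; origin at its underside
- tin: Bystander, to be left alone: open steel tin, 80 mm across, 90 mm high, far side of the bench; origin at its underside
- flask: Bystander, to be left alone: amber bottle, 56 mm across, 150 mm high, far side of the bench; origin at its underside
There are look-alikes about, which are no part of the job. Of the things like the part that bears toggle_mid, leave any that is orange, pink or purple; of the rest the smaller one is meant.

How it is judged:
On the way, in this order (a step that is already met when the one before it is completed fails the run):
1. the crossbar has passed through the slot, lying along it, to below the plate (horizontal distance between toggle_mid and slot below 0.016 m and z of toggle_mid in the frame of slot below 0.0315 m and angle between the x axis of toggle_mid and the x axis of slot, either way round below 0.25 rad), for 0.1 s.
2. the crossbar is turned across the slot while under the plate (horizontal distance between toggle_mid and slot below 0.016 m and z of toggle_mid in the frame of slot below 0.039 m and angle between the x axis of toggle_mid and the x axis of slot, either way round above 1.25 rad), for 0.1 s.
At the end, for the whole second after the job is handed in: The toggle stands released, at rest, upright (within 10 degrees), within 16 mm of the nominal slot centre, crossbar within 11 degrees of square across the slot and risen into the notch (grip centre 34 to 39 mm above the nominal top face); lock plate pressed down under 1 mm (horizontal distance between toggle_mid and slot below 0.016 m and z of toggle_mid in the frame of slot between 0.034 and 0.039 m and angle between the x axis of toggle_mid and the x axis of slot, either way round above 1.37 rad and angle between toggle_mid's own z axis and vertical below 0.17 rad and value of joint lock below 0.001 m and linear speed of toggle below 0.02 m/s); the robot touches nothing.
It fails at once if the lock is pressed down by more than 2.8 mm (over about 22 N) (value of joint lock above 0.0028 m).
It fails at once if one of the other things on the bench is moved by more than 30 mm (distance of any of bangle, spool, bead_jar, driver, bowl, tin, flask from where it was at the start of the episode above 0.03 m).
It also fails if it takes over 70 s, if anything falls off the work surface, if the arm or the gripper's body presses on something with over 40 N, if the wrist force passes 120 N, or if a joint passes its speed limit or range.

ROBOT

A 6-joint arm with a two-finger parallel gripper is mounted at the origin on the work surface. World frame = base frame: x ahead of the robot, y to its left, z up, the work surface at z = 0. Lengths are in m, angles in rad, forces in N, time in s.
With the tool pointing down it reaches from about 0.425 to 0.95 m from the base axis. Payload 3.5 kg.
Tool frame: the origin (TCP) lies at the very end of the fingers, on their centre line; the grasp point (between the pads) lies 19 mm behind it; z points along the fingers, y is the direction in which the jaws open and shut (so a half turn about z gives the same grasp; the last joint's range is limited). The gripper opens to 85 mm and grips with 20 to 120 N. Pads are 22 mm wide; open, the fingers measure 114 mm over their backs; the gripper's body (76 mm by 85 mm) begins 54 mm behind the grasp point. The pads swing forward as they close: fully open they stand 13 mm farther back than shut.
Start: joints at [0.956, 0.286, 1.577, -0, 1.279, -0.15], TCP at [0.303, 0.603, 0.231] pointing down, gripper open.
Joint ranges: [-2.77, 2.77], [-0.9, 2.22], [0.21, 2.48], [-1.53, 4.67], [0.24, 2.81], [-2.84, 2.84]. Speed limits (rad/s): [2.79, 2.79, 3.14, 3.14, 3.14, 3.14].

INTERFACE

Orientations are given as a unit quaternion [x, y, z, w].
In Python, from plant import get_state, vision, ctrl, cut_out gives the robot as it stands.
- The arm moves only by the tool jog_arm, never from a script. Its argument "commands" is text: rows parted by semicolons, each of 6 numbers parted by spaces: the shift along the world's x, y, z in m, then the turn, a rotation vector about the world's x, y, z in rad. A call has 1 to 20 rows; each row is the pose to reach, as a shift and turn from the pose commanded when the call began; what a row does not reach only later rows make up. A row lasts 1/8 s, in which the tool goes at most 62.5 mm and 10.7 degrees, less where a joint would pass 70% of its speed; a pose out of reach is approached as far as the arm can. A call with a gripper value outside its range is refused whole. "gripper" is the opening in per cent of the stroke, from 0 (shut) to 100 (fully open), set as the call begins (left out, the last holds). The fingers move at their own pace and stop on an object; "grip_force" is the grip in N (left out, the last holds). Time passes only in rows, so rows that repeat a pose let the fingers close. It gives the time, the measured TCP pose, the force and the opening at its end, in the units of the state.
- get_state(): the state, without advancing time (a new reading comes with each control period).
- vision.read_camera(name): name is "side" or "top" or "wrist"; returns a dict with "frame" (384x512x3 uint8, red, green, blue), "z_map" (384x512 float32, m along the optical axis (not along the pixel's ray), 0 where there is no reading), "fx", "fy", "cx", "cy" (pixels), "R" (3x3) and "t" (3): a world point X has camera coordinates R X + t. Camera axes: x right, y down, z forward; pixel columns grow to the right and rows downward; lengths in m; the calibration is good to about 2 mm. A picture is of the moment at which its call begins.
- ctrl.sign_off(): hands the job in, once; it reports no verdict.
Trained networks look in the newest picture that a camera, given by its name, has taken for a name from the list of things; names that differ only in an ending like _2 or _b are one class to them, and where a whole thing is asked for, a point or a joint stands for the part that bears it (a point fixed in the world has none). Each returns a list of dicts, best first, with "conf" (0 to 1); they miss things now and then, are a little off and sometimes report something else, mostly with a low value. They report only what shows in the picture. A call takes as long as a camera call. They do not tell look-alikes from the thing itself.
- cut_out(camera, query): "pixels" (384x512 bool, what is visible of it) and "box" ([centre column, centre row, width, height] in pixels, round what is visible of it).
The state is a dict: "time": time; "qpos": joint angles; "dq": joint speeds; "joint_efforts": joint torques, N m; "eef_pos": TCP position; "tcp_rot": TCP orientation; "contact_force": force on the tool from outside, world axes, zero at the start; "wrist_torque": the same for the moment, N m; "opening": opening from 0.0 (shut) to 1.0 (fully open).
Only numpy, scipy, OpenCV 4.12 (cv2) and the standard library are available. Lean on these libraries where they do the work, as an engineer would, in place of code of your own. Each camera call takes 0.05 s, during which the arm holds its last target.

## Working session

There is one attempt and no reset: what is moved stays moved. The work goes in short steps, Python scripts to look and compute and a tool call to move; the robot and the scene stay as the last step left them, time stands still between calls to the robot, and variables do not carry over. Pictures are saved under pics/ and viewed, and the job is handed in when it is done.

Besides the shell and the picture viewer there is one more tool, called after ">>>" by a JSON object that holds its "api" and its "payload". jog_arm: Moves the arm, as the interface text tells. Its arguments: {"type":"object","properties":{"commands":{"type":"string"},"gripper":{"type":"number"},"grip_force":{"type":"number"}},"required":["commands"]}

```bash
ls; mkdir -p pics
cat > h.py <<'E'
import numpy as np, cv2
from plant import get_state, vision, ctrl, cut_out
def grab(n,tag):
    c=vision.read_camera(n); cv2.imwrite(f'pics/{tag}.png',c['frame'][:,:,::-1]); 
    np.savez(f'/tmp/{tag}.npz',**c); return c
def world(c,mask=None):
    z=c['z_map']; v,u=np.indices(z.shape)
    P=np.stack([(u-c['cx'])/c['fx']*z,(v-c['cy'])/c['fy']*z,z],-1)
    W=(P-c['t'])@c['R']
    W[z==0]=np.nan
    return W
E
python3 - <<'E'
from h import *
s=get_state(); print(s)
for n in ['side','top','wrist']:
    c=grab(n,n+'0'); print(n,c['R'].round(3).tolist(),c['t'],c['fx'])
    W=world(c)
    for q in ['toggle_mid','rest','chest','bangle','spool']:
        for d in cut_out(n,q)[:5]:
            p=W[d['pixels']]; print(n,q,round(d['conf'],2),np.round(d['box']),np.nanmedian(p,0).round(3),np.nanmax(p[:,2]).round(3))
E
```

```text
pics
{'time': 0.0, 'qpos': array([ 9.55996376e-01,  2.87196653e-01,  1.57818532e+00, -8.44593344e-08,
        1.27862893e+00, -1.50020088e-01]), 'dq': array([ 6.93053028e-04, -9.50586843e-05, -1.15596969e-04,  3.02495575e-05,
        7.01459862e-04, -1.02912963e-04]), 'joint_efforts': array([-5.51878584e-04, -4.05989027e+01, -2.92619920e+01, -1.53623491e-04,
        6.03590408e-03, -5.04708296e-06]), 'eef_pos': array([0.30214861, 0.60285151, 0.22992203]), 'tcp_rot': array([ 2.30303686e-01,  9.73118056e-01, -1.12180128e-03, -4.51156020e-04]), 'contact_force': array([-0.43794392, -0.1530107 ,  0.91950598]), 'wrist_torque': array([ 0.02114447,  0.04737682, -0.05700684]), 'opening': 1.0015836288577067}
side [[-0.994, -0.11, 0.02], [-0.083, 0.609, -0.788], [0.074, -0.785, -0.615]] [0.5754816  0.08821444 0.96557052] 380.53451622128495
side toggle_mid 0.95 [348. 261.  26.  30.] [0.36  0.194 0.063] 0.089
side toggle_mid 0.82 [243. 285.  17.  32.] [0.565 0.27  0.045] 0.068
side toggle_mid 0.76 [294. 266.  17.  23.] [0.469 0.222 0.062] 0.076
side toggle_mid 0.76 [292. 309.  22.  31.] [0.467 0.
[... 695 characters left out ...]
7 [156. 245.  41.  40.] [0.466 0.215 0.025] 0.076
top rest 0.41 [153. 245.  16.  13.] [0.47  0.215 0.072] 0.079
top rest 0.37 [255. 180.  23.  22.] [0.615 0.002 0.059] 0.064
top chest 0.75 [356. 230. 121.  95.] [ 0.506 -0.195  0.084] 0.096
top bangle 0.57 [327. 215.  29.  25.] [ 0.542 -0.138  0.092] 0.098
top spool 0.53 [172. 210.  13.  16.] [0.546 0.182 0.027] 0.033
wrist [[0.449, 0.894, 0.0], [0.86, -0.432, 0.271], [0.243, -0.122, -0.962]] [-0.67500353 -0.03453825  0.37876714] 267.6679330637758
wrist toggle_mid 0.65 [ 78. 368.  25.  31.] [0.46  0.225 0.054] 0.075
wrist rest 0.79 [ 90. 358.  47.  41.] [0.466 0.231 0.026] 0.304
wrist spool 0.45 [103. 381.   5.   6.] [0.533 0.186 0.005] 0.008
```

Run:
```python
import cv2,numpy as np
a=cv2.imread('pics/side0.png'); b=cv2.imread('pics/top0.png')
cv2.imwrite('pics/a1.png',cv2.resize(a[110:350,200:400],None,fx=3,fy=2.5,interpolation=3))
cv2.imwrite('pics/b1.png',cv2.resize(b[80:330,110:430],None,fx=2.4,fy=2.4,interpolation=3))
```

```text
(no output)
```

View pics/a1.png

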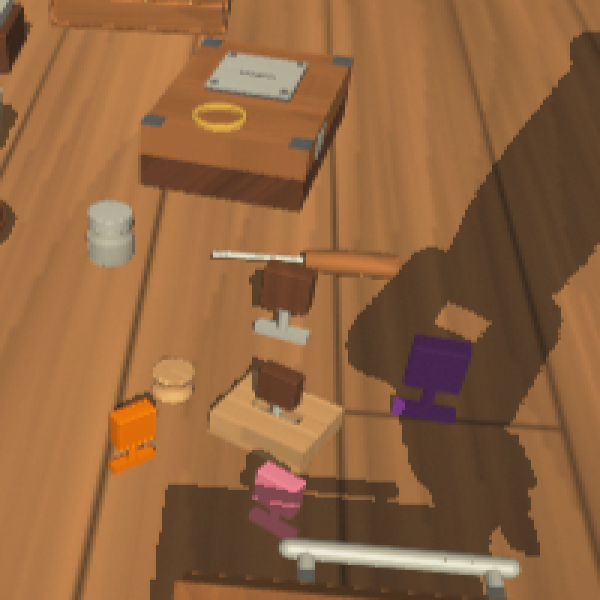

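View pics/b1.png

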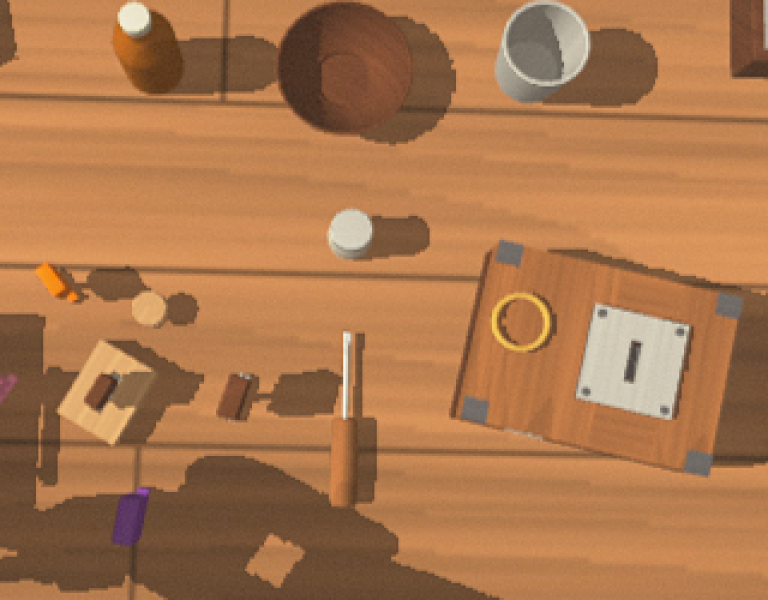

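Candidates in the side picture are: brown in rest (293,266), larger brown free-standing (≈296,227), orange (243,285), pink (292,309), purple (348,261). The smaller brown one, standing in the rest, fits the description. I'll measure the poses now.

```bash
cat >> h.py <<'E'
def rect(W,c,r,zl,zh):
    m=(np.hypot(W[...,0]-c[0],W[...,1]-c[1])<r)&(W[...,2]>zl)&(W[...,2]<zh)
    p=W[m]; 
    if len(p)<5: return len(p)
    (x,y),(w,h),a=cv2.minAreaRect((p[:,:2]*1000).astype(np.float32))
    if w<h: w,h,a=h,w,a-90
    return len(p),round(x,1),round(y,1),round(w,1),round(h,1),'yaw',round((a+90)%180-90,1),'z',np.median(p[:,2]).round(4),p[:,2].max().round(4)
E
python3 - <<'E'
from h import *
for n in ['top','side','wrist']:
    c=dict(np.load(f'/tmp/{n}0.npz')); W=world(c)
    print(n,'cam',(-c['R'].T@c['t']).round(3))
    print(' table',np.nanmedian(W[...,2][np.abs(W[...,2])<0.01]))
    print(' rest',rect(W,(.467,.217),.06,.018,.033))
    print(' tog',rect(W,(.467,.217),.04,.065,.085))
    print(' bigtog',rect(W,(.465,.10),.03,.078,.1))
    print(' lid',rect(W,(.506,-.20),.16,.075,.1))
    print(' plate',rect(W,(.506,-.22),.16,.091,.1))
E
python3 - <<'E'
import cv2
b=cv2.imread('pics/top0.png')
cv2.imwrite('pics/b2.png',cv2.resize(b[190:260,330:410],None,fx=8,fy=8,interpolation=0))
E
```

```text
top cam [0.459 0.045 1.096]
 table -0.0005686579643829578
 rest (835, 468.0, 218.3, 76.0, 60.7, 'yaw', -29.0, 'z', np.float64(0.0254), np.float64(0.0306))
 tog (105, 468.6, 218.0, 29.5, 14.1, 'yaw', -28.9, 'z', np.float64(0.0729), np.float64(0.0785))
 bigtog (167, 466.0, 100.6, 38.5, 18.0, 'yaw', -17.9, 'z', np.float64(0.0846), np.float64(0.0904))
 lid (7958, 508.5, -221.8, 222.8, 161.8, 'yaw', 78.2, 'z', np.float64(0.0852), np.float64(0.0987))
 plate (1364, 514.1, -203.7, 170.4, 84.1, 'yaw', 78.0, 'z', np.float64(0.0929), np.float64(0.0987))
side cam [0.507 0.768 0.652]
 table -0.00039288239851869753
 rest (704, 469.0, 219.0, 76.7, 64.4, 'yaw', -28.2, 'z', np.float64(0.0254), np.float64(0.0319))
 tog (110, 468.7, 218.8, 30.3, 15.6, 'yaw', -30.2, 'z', np.float64(0.0729), np.float64(0.0759))
 bigtog (119, 466.0, 102.2, 38.8, 20.6, 'yaw', -21.7, 'z', np.float64(0.0848), np.float64(0.087))
 lid (2238, 509.1, -221.1, 226.0, 161.7, 'yaw', 78.1, 'z', np.float64(0.0848), np.float64(0.0952))
 plate (396, 513.5, -204.1, 171.8, 83.9, 'yaw', 78.6, 'z', np.float64(0.0925), np.float64(0.0952))
wrist cam [0.241 0.634 0.374]
 table 9.56682301648298e-06
 rest (1044, 468.7, 218.2, 79.4, 61.1, 'yaw', -29.3, 'z', np.float64(0.0258), np.float64(0.0326))
 tog (94, 460.0, 226.6, 18.8, 11.5, 'yaw', 21.5, 'z', np.float64(0.0698), np.float64(0.0747))
 bigtog 0
 lid 0
 plate 0
```

View pics/b2.png

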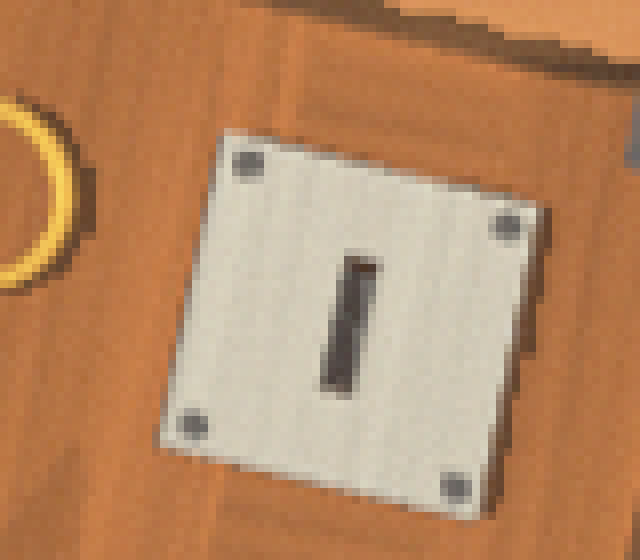

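```bash
cat >> h.py <<'E'
def onplane(c,u,v,z):
    d=c['R'].T@np.array([(u-c['cx'])/c['fx'],(v-c['cy'])/c['fy'],1]); o=-c['R'].T@c['t']
    return o+d*(z-o[2])/d[2]
def dark(c,box,thr,z):
    g=cv2.cvtColor(c['frame'],cv2.COLOR_RGB2GRAY); v0,v1,u0,u1=box
    m=(g[v0:v1,u0:u1]<thr).astype(np.uint8)
    n,l,st,ce=cv2.connectedComponentsWithStats(m)
    for i in range(1,n):
        if st[i,4]<15: continue
        vv,uu=np.nonzero(l==i); P=np.array([onplane(c,u+u0,v+v0,z)[:2] for u,v in zip(uu,vv)])*1000
        print('dark',st[i],P.mean(0).round(1),cv2.minAreaRect(P.astype(np.float32)))
E
python3 - <<'E'
from h import *
c=dict(np.load('/tmp/top0.npz')); W=world(c)
dark(c,(212,250,362,385),130,.093)
print('plate',rect(W,(.502,-.25),.065,.0905,.1))
s=np.load('/tmp/side0.npz');s=dict(s)
p=s['R']@np.array([.502,-.25,.093])+s['t'];u,v=s['fx']*p[0]/p[2]+s['cx'],s['fy']*p[1]/p[2]+s['cy'];print(u,v)
u,v=int(u),int(v)
dark(s,(v-8,v+8,u-12,u+12),130,.093)
E
```

```text
dark [ 8 10  7 17 72] [ 506. -245.] ((506.0304260253906, -245.1678924560547), (8.626964569091797, 35.049442291259766), 78.39697265625)
plate (1345, 492.1, -254.6, 109.5, 105.7, 'yaw', 77.7, 'z', np.float64(0.0927), np.float64(0.0987))
286.7597217050685 138.41996456632936
dark [ 0  0 24  4 58] [ 501.1 -298. ] ((506.9482727050781, -293.3412170410156), (72.99744415283203, 19.46133804321289), 8.434356689453125)
```

>>> {"api": "jog_arm", "payload": {"commands": "0.04 -0.096 0 0 0 -0.042; 0.083 -0.19 0 0 0 -0.042; 0.125 -0.29 -0.02 0 0 -0.042; 0.16 -0.37 -0.05 0 0 -0.042; 0.166 -0.385 -0.08 0 0 -0.042; 0.166 -0.385 -0.08 0 0 -0.042; 0.166 -0.385 -0.08 0 0 -0.042; 0.166 -0.385 -0.08 0 0 -0.042", "gripper": 45, "grip_force": 40}}

```text
time: 1.9
eef_pos: [0.4687, 0.2153, 0.1497]
tcp_rot: [0.253, 0.967, -0.001, -0.001]
contact_force: [-0.2, 0.6, -0.2]
opening: 0.445
```

Run:
```python
from h import *
from scipy.spatial.transform import Rotation as R
s=get_state(); print(s['time'],s['eef_pos'],R.from_quat(s['tcp_rot']).as_matrix().round(3).tolist(),s['opening'],s['contact_force'])
c=grab('wrist','w1');W=world(c)
print(rect(W,(.4686,.2183),.045,.065,.08),rect(W,(.4686,.2183),.06,.018,.033))
```

```text
1.9 [0.46866006 0.21532741 0.14973703] [[-0.872, 0.49, -0.003], [0.49, 0.872, -0.001], [0.002, -0.002, -1.0]] 0.4453338317982232 [-0.22685167  0.59668825 -0.15234032]
(554, 468.2, 218.1, 29.6, 13.1, 'yaw', -29.3, 'z', np.float64(0.0738), np.float64(0.0757)) (3528, 468.4, 218.0, 76.6, 60.1, 'yaw', -29.0, 'z', np.float64(0.026), np.float64(0.0283))
```

View pics/w1.png

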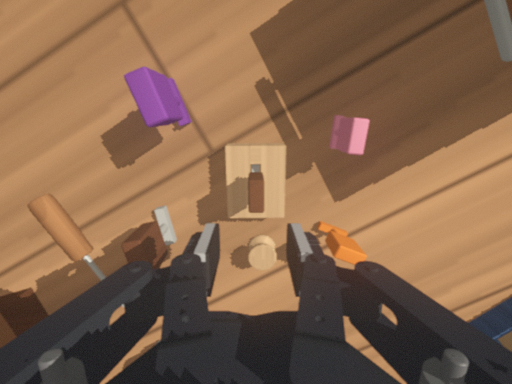

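The wrist view shows the brown toggle in its rest at (257,190). The larger look-alike is at (150,240), and the pink, purple and orange ones stand apart. The measurements agree with the top camera. I'll descend and grasp.

>>> {"api": "jog_arm", "payload": {"commands": "0 0.003 -0.03 0 0 0; 0 0.003 -0.06 0 0 0; 0 0.003 -0.09 0 0 0; 0 0.003 -0.11 0 0 0; 0 0.003 -0.11 0 0 0; 0 0.003 -0.11 0 0 0"}}

```text
time: 2.7
eef_pos: [0.4693, 0.2225, 0.0427]
tcp_rot: [0.25, 0.968, 0.001, 0.001]
contact_force: [-0.5, -0.8, -0.1]
opening: 0.451
```

>>> {"api": "jog_arm", "payload": {"commands": "0 0 0 0 0 0;0 0 0 0 0 0;0 0 0 0 0 0;0 0 0 0 0 0;0 0 0 0 0 0;0 0 0 0 0 0", "gripper": 0, "grip_force": 50}}

```text
time: 3.45
eef_pos: [0.4688, 0.2208, 0.0426]
tcp_rot: [0.25, 0.968, -0.001, 0.0]
contact_force: [-2.0, -4.0, 5.6]
opening: 0.155
```

>>> {"api": "jog_arm", "payload": {"commands": "0 -0.001 0.01 0 0 0; 0 -0.001 0.02 0 0 0; 0 -0.001 0.05 0 0 0; 0 -0.001 0.09 0 0 0; 0 -0.001 0.13 0 0 0;0 -0.001 0.13 0 0 0;0 -0.001 0.13 0 0 0"}}

```text
time: 4.32
eef_pos: [0.468, 0.2204, 0.1709]
tcp_rot: [0.251, 0.968, -0.0, -0.0]
contact_force: [-0.4, -0.2, -0.7]
opening: 0.153
```

Run:
```python
from h import *
s=get_state(); print(s['eef_pos'],s['tcp_rot'],s['opening'],s['contact_force'],s['wrist_torque'],s['qpos'])
c=grab('wrist','w2'); c=grab('side','s2');W=world(c)
for d in cut_out('side','toggle_mid')[:5]:
    p=W[d['pixels']]; print(round(d['conf'],2),np.round(d['box']),np.nanmedian(p,0).round(3),np.nanmin(p[:,2]).round(3),np.nanmax(p[:,2]).round(3))
f=c['frame'][:,:,::-1]
cv2.imwrite('pics/s2c.png',cv2.resize(f[140:330,220:400],None,fx=3,fy=3,interpolation=3))
```

```text
[0.46803292 0.22037603 0.17091672] [ 2.50694659e-01  9.68066175e-01 -1.82629649e-05 -2.60493757e-04] 0.15261038528186502 [-0.43410803 -0.15868317 -0.65568265] [ 0.010412    0.02435443 -0.03078298] [ 2.43653526e-01 -3.15366265e-03  2.01511470e+00  2.39170287e-04
  1.13010699e+00 -8.20449332e-01]
0.91 [344. 261.  24.  33.] [0.361 0.194 0.058] -0.002 0.091
0.91 [244. 283.  17.  29.] [0.565 0.27  0.047] -0.003 0.069
0.61 [296. 232.  22.  35.] [0.474 0.105 0.015] -0.002 0.173
0.56 [293. 311.  19.  30.] [0.467 0.321 0.05 ] -0.003 0.068
0.45 [297. 226.  22.  28.] [0.463 0.224 0.144] 0.05 0.202
```

View pics/s2c.png

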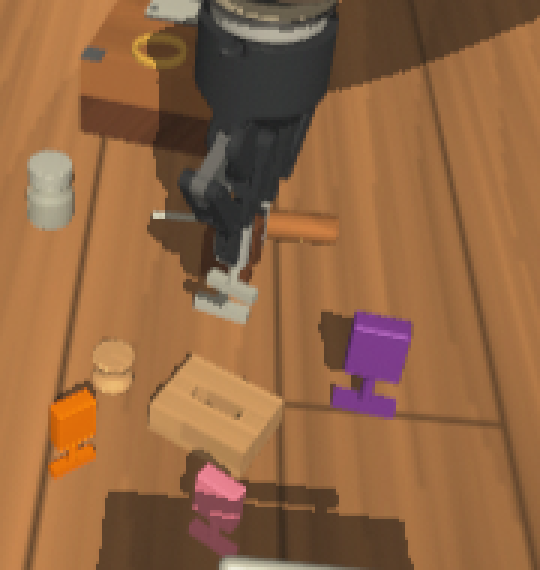

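View pics/w2.png

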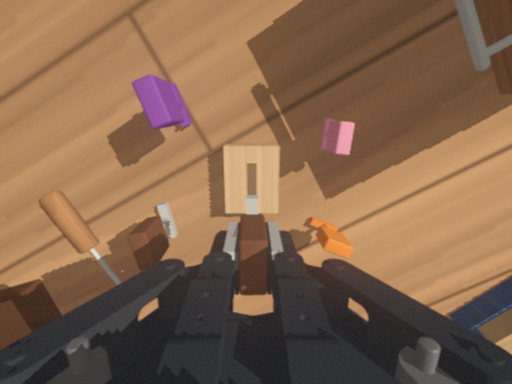

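The toggle hangs straight in the jaws: the crossbar shows at side crop (230,285), and the wrist view shows the rest trough empty at (252,180). I'll carry it to above the slot, high enough to see it.

>>> {"api": "jog_arm", "payload": {"commands": "0.002 -0.03 0.03 0 0 0.03; 0.006 -0.075 0.06 0 0 0.06; 0.01 -0.125 0.06 0 0 0.09; 0.014 -0.175 0.06 0 0 0.12; 0.018 -0.225 0.06 0 0 0.15; 0.022 -0.275 0.06 0 0 0.18; 0.026 -0.325 0.06 0 0 0.21; 0.03 -0.375 0.06 0 0 0.24; 0.034 -0.42 0.06 0 0 0.27; 0.037 -0.45 0.06 0 0 0.297; 0.038 -0.465 0.06 0 0 0.297; 0.038 -0.465 0.06 0 0 0.297; 0.038 -0.465 0.06 0 0 0.297; 0.038 -0.465 0.06 0 0 0.297"}}

```text
time: 6.22
eef_pos: [0.5066, -0.2434, 0.2313]
tcp_rot: [0.104, 0.995, 0.0, -0.0]
contact_force: [-0.4, -0.2, -0.6]
opening: 0.157
```

Run:
```python
from h import *
for i in range(3):
    s=get_state(); c=grab('wrist',f'w3{i}'); print(s['eef_pos'],s['tcp_rot'],s['contact_force'])
W=world(c)
print('top',rect(W,s['eef_pos'][:2],.04,.236,.27), 'plate',rect(W,(.506,-.245),.065,.0905,.1))
```

```text
[ 0.50659468 -0.24341618  0.23130922] [ 1.04045534e-01  9.94572524e-01  1.37159104e-04 -5.54234781e-05] [-0.37490043 -0.18970663 -0.62948256]
[ 0.50661838 -0.24354936  0.23141615] [1.04051670e-01 9.94571891e-01 4.07391522e-05 4.08281457e-05] [-0.49907077 -0.1785254  -0.25279645]
[ 0.50662367 -0.24374214  0.23148621] [ 1.04153439e-01  9.94561235e-01 -9.84623427e-06  1.03616509e-04] [-0.13661732  0.27294655 -0.68687046]
top (3812, 504.4, -240.5, 34.7, 33.8, 'yaw', -70.4, 'z', np.float64(0.2623), np.float64(0.27)) plate (5322, 505.7, -246.3, 84.2, 83.9, 'yaw', 78.0, 'z', np.float64(0.093), np.float64(0.0963))
```

View pics/w32.png

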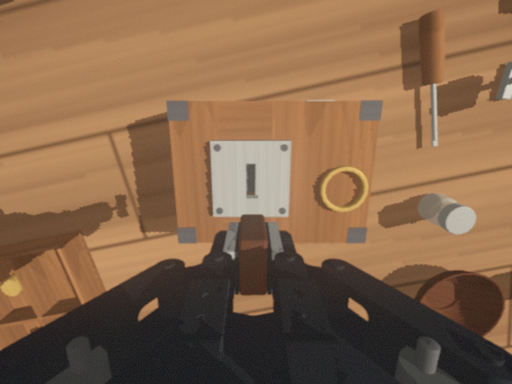

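Run:
```python
from h import *
c=dict(np.load('/tmp/w32.npz'));W=world(c)
dark(c,(155,208,235,268),120,.093)
print('chest',rect(W,(.5085,-.2215),.16,.075,.1))
print('depths along col 253:'); 
for v in range(190,300,6): print(v,c['frame'][v,253],c['z_map'][v,253].round(3),W[v,253].round(4))
f=c['frame'][130:300,190:330,::-1]
cv2.imwrite('pics/w3c.png',cv2.resize(f,None,fx=3.5,fy=3.5,interpolation=0))
```

```text
dark [ 12   9   8  31 247] [ 504.7 -245.7] ((504.78131103515625, -245.74609375), (7.674448490142822, 33.27907180786133), 78.0137939453125)
chest (26600, 508.5, -221.7, 222.8, 161.5, 'yaw', 78.0, 'z', np.float64(0.0853), np.float64(0.0963))
depths along col 253:
190 [92 87 80] 0.303 [ 0.5199 -0.2462  0.083 ]
196 [138 134 124] 0.181 [ 0.4911 -0.2402  0.2014]
202 [189 184 172] 0.178 [ 0.494  -0.2408  0.2055]
208 [189 184 172] 0.178 [ 0.498  -0.2416  0.2058]
214 [140 129 116] 0.154 [ 0.4932 -0.2406  0.2297]
220 [92 70 56] 0.147 [ 0.4937 -0.2408  0.2374]
226 [95 70 58] 0.138 [ 0.4934 -0.2407  0.2465]
232 [89 65 52] 0.131 [ 0.4933 -0.2407  0.2538]
238 [90 67 54] 0.125 [ 0.4934 -0.2407  0.2602]
244 [117  81  62] 0.121 [ 0.4945 -0.241   0.264 ]
250 [81 58 50] 0.123 [ 0.4979 -0.2417  0.2631]
256 [75 51 34] 0.124 [ 0.501  -0.2423  0.263 ]
262 [75 52 40] 0.125 [ 0.5042 -0.243   0.2628]
268 [71 45 34] 0.127 [ 0.5076 -0.2437  0.2623]
274 [72 51 37] 0.127 [ 0.5106 -0.2444  0.2625]
280 [70 47 35] 0.128 [ 0.5139 -0.2451  0.2625]
286 [72 50 39] 0.128 [ 0.5165 -0.2456  0.2633]
292 [69 47 35] 0.129 [ 0.5198 -0.2463  0.2634]
298 [170 126  88] 0.438 [ 0.7223 -0.289   0.0011]
```

View pics/w3c.png

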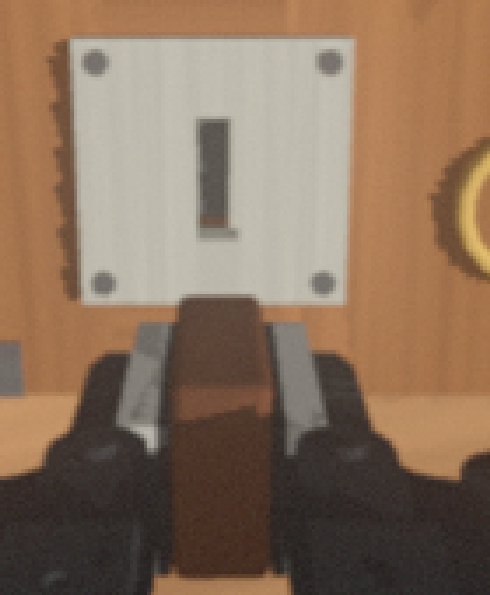

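Run:
```python
from h import *
c=dict(np.load('/tmp/w32.npz'))
g=cv2.cvtColor(c['frame'],cv2.COLOR_RGB2GRAY)
print(g[158:202,242:262])
t=dict(np.load('/tmp/top0.npz'));print(cv2.cvtColor(t['frame'],cv2.COLOR_RGB2GRAY)[219:242,367:380])
```

```text
[[188 186 185 186 186 188 190 188 188 188 190 188 186 187 185 186 185 186
  188 190]
 [189 185 186 186 185 189 190 188 188 190 190 189 185 186 187 188 187 186
  188 189]
 [188 188 185 186 185 188 188 189 188 190 190 189 186 188 186 187 187 187
  190 189]
 [187 188 186 187 186 188 191 189 191 190 190 189 188 186 187 186 187 187
  189 188]
 [189 188 186 186 185 185 186 185 187 188 188 186 186 185 187 187 187 188
  189 189]
 [189 186 187 181 169 165 165 166 167 167 165 163 163 169 183 186 186 186
  191 190]
 [188 187 185 173 144 124 118 115 114 116 113 113 119 147 175 187 186 187
  190 191]
 [189 187 183 172 135 111  96  86  90  84  89  85 100 138 176 186 186 188
  189 189]
 [188 187 185 170 134  98  88  88  89  86  87  86 101 143 176 185 186 187
  189 190]
 [192 186 185 169 130  91  91  90  87  88  89  83 102 142 177 186 187 189
  188 188]
 [189 188 185 171 129  96  86  85  89  88  91  88  97 144 177 185 186 187
  189 189]
 [189 188 185 171 129  95  86  89  87  88  87  88 100 142 175 187 188 187
  190 190]
 [189 186 185 171 132  97  85  88  91  93  89  87 100 143 175 187 186 189
  188 
[... 3206 characters left out ...]
05 164  93  79  69 106 183 202 207 206]
 [205 204 207 207 127  75  77  83 118 192 202 204 208]
 [202 207 202 208 124  74  73 105 137 193 203 208 210]
 [203 206 200 199 106  71  69 102 159 198 205 201 209]
 [205 203 205 175  95  71  73 100 166 201 204 203 208]
 [204 204 207 144  83  72  71 106 184 202 203 206 206]
 [203 203 209 128  78  75  72 111 191 201 204 208 204]
 [204 203 208 123  73  68  72 126 197 202 202 206 204]
 [204 205 196 101  68  81  76 151 199 202 202 205 206]
 [203 201 188 128 117  97  85 162 198 202 204 207 200]
 [202 203 207 187 189 153 144 188 200 205 207 205 201]
 [202 200 205 207 208 210 205 200 206 202 207 203 200]
 [197 201 203 202 204 204 201 201 201 203 204 206 203]]
```

Run:
```python
from h import *
c=dict(np.load('/tmp/w32.npz'));ex=np.array([.9781,-.2079,0])
print((onplane(c,250.55,163.6,.093)+18.2*1e-3*ex).round(4))
print(onplane(c,250.6,180,.093).round(4))
g=cv2.cvtColor(c['frame'],cv2.COLOR_RGB2GRAY)
# toggle grip front face / crossbar laterals
print(g[186:214:3,240:266]); print(c['z_map'][196:260:6,232:276:2].round(3))
```

```text
[ 0.5059 -0.2459  0.093 ]
[ 0.5056 -0.2458  0.093 ]
[[188 190 190 189 187 182 150 107  90  88  88  89  88  83 105 152 180 187
  187 187 189 188 189 188 189 186]
 [188 190 189 189 187 183 151 117  97  86  89  85  87  86 104 152 178 185
  187 189 189 190 188 189 187 187]
 [189 189 189 189 189 182 145  99  91  94  92  91  91  89 110 155 180 187
  186 186 190 189 187 188 190 185]
 [188 187 189 188 189 183 152 131 127 129 127 129 129 127 130 137 149 161
  176 188 189 188 189 189 189 186]
 [189 187 188 188 188 186 172 165 161 161 163 162 162 162 162 160 162 167
  178 187 189 189 189 190 188 185]
 [188 190 188 189 187 189 185 185 183 184 185 185 184 185 182 183 184 184
  185 187 189 189 188 189 190 186]
 [189 189 189 188 188 189 186 184 184 183 185 183 185 185 183 184 183 183
  185 187 188 188 188 188 188 184]
 [189 188 189 188 186 187 185 184 182 184 182 184 182 185 184 185 183 184
  187 187 188 187 187 190 188 185]
 [188 188 188 187 188 189 186 184 182 184 184 183 183 182 183 184 182 185
  186 188 188 189 186 188 187 187]
 [189 188 186 183 182 181 179 177 177 177 178 178 177 178 176 177 1
[... 850 characters left out ...]
4 0.143 0.142]
 [0.135 0.137 0.136 0.136 0.132 0.131 0.131 0.131 0.131 0.131 0.131 0.132
  0.132 0.131 0.131 0.13  0.133 0.135 0.136 0.137 0.136 0.136]
 [0.13  0.129 0.13  0.129 0.125 0.125 0.125 0.125 0.124 0.124 0.125 0.125
  0.124 0.124 0.124 0.125 0.125 0.126 0.128 0.13  0.129 0.129]
 [0.123 0.124 0.123 0.123 0.122 0.123 0.121 0.122 0.123 0.124 0.124 0.122
  0.    0.123 0.123 0.123 0.122 0.122 0.123 0.124 0.124 0.124]
 [0.118 0.119 0.119 0.123 0.125 0.124 0.123 0.123 0.123 0.123 0.124 0.124
  0.123 0.123 0.124 0.124 0.124 0.124 0.117 0.118 0.118 0.119]
 [0.117 0.118 0.118 0.123 0.126 0.125 0.124 0.126 0.124 0.125 0.123 0.124
  0.123 0.124 0.125 0.124 0.124 0.125 0.118 0.118 0.119 0.111]]
```

>>> {"api": "jog_arm", "payload": {"commands": "-0.0018 -0.0014 -0.03 0 0 0; -0.0018 -0.0014 -0.06 0 0 0; -0.0018 -0.0014 -0.08 0 0 0; -0.0018 -0.0014 -0.092 0 0 0; -0.0018 -0.0014 -0.096 0 0 0; -0.0018 -0.0014 -0.096 0 0 0;-0.0018 -0.0014 -0.096 0 0 0"}}

```text
time: 7.25
eef_pos: [0.5053, -0.2465, 0.1364]
tcp_rot: [0.105, 0.995, -0.0, 0.001]
contact_force: [-0.4, -0.8, -1.0]
opening: 0.156
```

Run:
```python
from h import *
s=get_state(); print(s['eef_pos'],s['tcp_rot'],s['contact_force'],s['opening'])
c=grab('wrist','w4');W=world(c)
f=c['frame'][150:310,180:330,::-1]
cv2.imwrite('pics/w4c.png',cv2.resize(f,None,fx=3.5,fy=3.5,interpolation=0))
c=grab('side','s4')
f=c['frame'][90:200,230:340,::-1]
cv2.imwrite('pics/s4c.png',cv2.resize(f,None,fx=5,fy=5,interpolation=0))
```

```text
[ 0.50534062 -0.24645913  0.13642661] [ 1.04730889e-01  9.94500099e-01 -4.97410809e-04  8.64543143e-04] [-0.43457471 -0.78241192 -1.02374275] 0.1555322999319756
```

View pics/w4c.png

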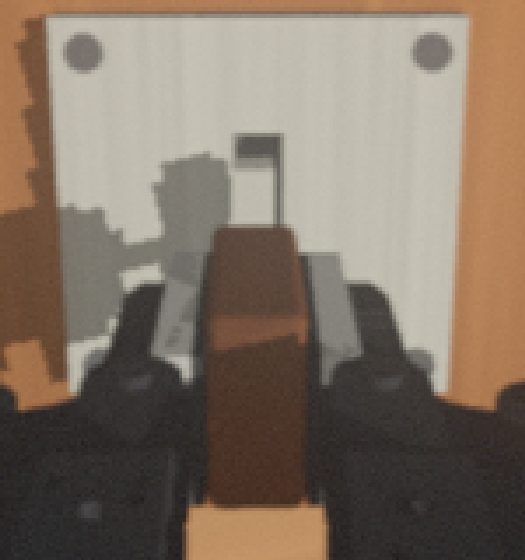

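View pics/s4c.png

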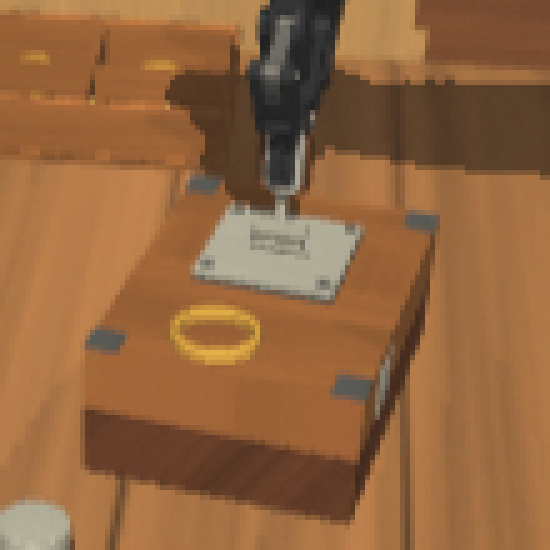

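Run:
```python
from h import *
c=dict(np.load('/tmp/w4.npz'));W=world(c)
g=cv2.cvtColor(c['frame'],cv2.COLOR_RGB2GRAY)
np.set_printoptions(linewidth=200)
print(g[185:216,244:264])
print((c['z_map'][185:216:2,244:264]*1000).round(0).astype(int))
```

```text
[[188 187 189 190 190 190 190 191 192 192 191 192 191 190 190 187 189 189 188 189]
 [187 187 189 189 190 191 192 193 191 193 194 192 191 191 191 187 190 190 189 189]
 [187 188 185 182 183 181 184 183 184 184 184 184 186 183 181 179 183 187 188 187]
 [189 185 169 150 140 134 131 130 131 130 131 129 130 130 127 130 149 178 188 189]
 [188 184 161 135 111 101  90  90  91  94  92  88  91  91  87  98 138 175 186 188]
 [188 186 163 129 101  90  89  85  88  88  88  88  88  88  85  98 139 177 189 188]
 [189 186 160 120  96  89  88  88  89  87  87  90  88  90  86  98 139 177 188 189]
 [187 184 159 120  91  91  90  89  89  91  87  88  88  90  86 101 139 176 188 190]
 [189 186 163 120  92  88  89  87  90  86  88  88  90  88  88 100 138 178 187 190]
 [187 186 163 127 102 103  98 102 102 101 101 109 106 103  93  97 139 177 188 188]
 [172 181 163 140 127 131 130 128 133 129 132 134 132 123 101 100 141 176 188 190]
 [148 172 160 143 137 135 136 137 136 135 138 138 137 131 105  98 139 177 187 188]
 [138 167 160 145 141 141 142 143 141 135 140 142 147 140 114 101 140 176 189 187]
 [139 172 173 166 164
[... 2102 characters left out ...]
78 178 176 206 205 197 195 195 196]
 [195 195 177 177 179 178 178 177 177 177 178 178 179 178 207 206 197 196 195 195]
 [197 196 178 179 179 177 179 179 177 179 179 177 179 178 206 206 197 196 196 195]
 [197 196 178 178 179 179 179 179 179 180 178 178 179 180 208 207 199 196 197 196]
 [197 197 178 180 177 179 178 179 180 179 179 180 180 179 208 208 198 198 197 196]
 [198 197 179 181   0 179 181 181   0 179 181 179 179 179 207 208 197 199 198 197]
 [198 198 180 179 179 180 180 179 180 182 180 180 179 180 208 209 197 198 197 198]
 [199 197 180 180 180 179 181 180 180 181 181 180 181 181 209 208 199 197   0 199]
 [152 153 153 152 152 154 153 153 154 154 153 154 153 152 152 153 154 154 153 156]]
```

Run:
```python
from h import *
c=dict(np.load('/tmp/w4.npz'));W=world(c)
ex=np.array([.9781,-.2079,0]);ey=np.array([.2079,.9781,0])
print('bar top z',np.nanmedian(W[202:212,248:256,2]))
zt=np.nanmedian(W[202:212,248:256,2])
for name,u,v,z,h in [('bar top edge',251.8,197.9,zt,17),('bar bottom edge',251.8,194.2,zt-.008,17),('slot',253.3,188.2,.093,18.2)]:
    p=onplane(c,u,v,z); q=p+h*1e-3*ex; print(name,q.round(4),'chest xy',(q@ex*1000).round(2),(q@ey*1000).round(2))
# bar direction
for v in (200,211): 
    p=onplane(c,251.8,v,zt);print(p.round(4),(p@ey*1000).round(2))
```

```text
bar top z 0.1098558855860641
bar top edge [ 0.5066 -0.2473  0.1099] chest xy 546.89 -136.53
bar bottom edge [ 0.5064 -0.2473  0.1019] chest xy 546.75 -136.57
slot [ 0.506  -0.2461  0.093 ] chest xy 546.12 -135.52
[ 0.4914 -0.244   0.1099] -136.54
[ 0.499  -0.2457  0.1099] -136.55
```

>>> {"api": "jog_arm", "payload": {"commands": "-0.0005 0.0011 -0.002 0 0 0; -0.0005 0.0011 -0.004 0 0 0; -0.0005 0.0011 -0.006 0 0 0; -0.0005 0.0011 -0.0075 0 0 0; -0.0005 0.0011 -0.0085 0 0 0; -0.0005 0.0011 -0.009 0 0 0; -0.0005 0.0011 -0.0095 0 0 0; -0.0005 0.0011 -0.01 0 0 0; -0.0005 0.0011 -0.01 0 0 0"}}

```text
time: 8.48
eef_pos: [0.5042, -0.2449, 0.1253]
tcp_rot: [0.105, 0.995, 0.0, -0.0]
contact_force: [0.1, -0.1, -1.0]
opening: 0.154
```

>>> {"api": "jog_arm", "payload": {"commands": "0 0 -0.001 0 0 0; 0 0 -0.002 0 0 0; 0 0 -0.003 0 0 0; 0 0 -0.003 0 0 0"}}

```text
time: 8.98
eef_pos: [0.5041, -0.2449, 0.1221]
tcp_rot: [0.105, 0.995, 0.0, -0.0]
contact_force: [0.1, 0.7, -0.9]
opening: 0.155
```

The bar is about 5 mm into the slot with no reaction. Next is the spring.

>>> {"api": "jog_arm", "payload": {"commands": "0 0 -0.0015 0 0 0; 0 0 -0.003 0 0 0; 0 0 -0.0045 0 0 0; 0 0 -0.006 0 0 0; 0 0 -0.0075 0 0 0; 0 0 -0.009 0 0 0;0 0 -0.009 0 0 0"}}

```text
time: 9.85
eef_pos: [0.5043, -0.2449, 0.1136]
tcp_rot: [0.105, 0.995, -0.0, 0.0]
contact_force: [-1.7, 1.2, 4.0]
opening: 0.155
```

>>> {"api": "jog_arm", "payload": {"commands": "0 0 -0.0015 0 0 0; 0 0 -0.003 0 0 0; 0 0 -0.0045 0 0 0; 0 0 -0.0055 0 0 0; 0 0 -0.0055 0 0 0;0 0 -0.0055 0 0 0"}}

```text
time: 10.6
eef_pos: [0.5043, -0.245, 0.1084]
tcp_rot: [0.105, 0.995, -0.0, 0.0]
contact_force: [-2.6, 3.1, 5.7]
opening: 0.156
```

Run:
```python
from h import *
s=get_state(); print(s['eef_pos'],s['contact_force'],s['wrist_torque'],s['qpos'].round(2))
c=grab('wrist','w5');W=world(c)
print('top',np.nanmedian(W[262:290,248:258,2]), [ (v,W[v,253].round(4)) for v in range(200,300,10)])
cv2.imwrite('pics/w5c.png',cv2.resize(c['frame'][150:310,180:330,::-1],None,fx=3.5,fy=3.5,interpolation=0))
```

```text
[ 0.50434259 -0.24499451  0.10835272] [-2.63609852  3.05645026  5.66764256] [ 0.33154247  0.51255816 -0.00844374] [-0.63  0.17  1.95 -0.    1.02 -1.99]
top 0.139796816054935 [(200, array([ 0.4871, -0.2411,  0.0924])), (210, array([ 0.4973, -0.2432,  0.0821])), (220, array([ 0.4911, -0.2419,  0.1152])), (230, array([ 0.4912, -0.242 ,  0.1279])), (240, array([ 0.4914, -0.242 ,  0.1385])), (250, array([ 0.4955, -0.2429,  0.1402])), (260, array([ 0.5007, -0.244 ,  0.14  ])), (270, array([ 0.5057, -0.2451,  0.1403])), (280, array([ 0.5117, -0.2463,  0.1392])), (290, array([ 0.5169, -0.2475,  0.1395]))]
```

View pics/w5c.png

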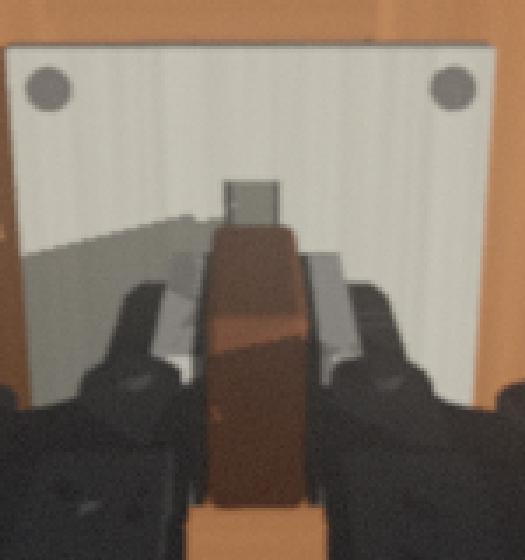

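The picture shows the bar down in the slot (slot's near end visible at crop (252,200)). The grip top is at z 0.140, so toggle_mid is about 29 mm above the plate with only about 6 N on it. Now the quarter turn about the toggle's axis, which sits about 1.3 mm off the TCP.

>>> {"api": "jog_arm", "payload": {"commands": "0.0001 0.0002 0 0 0 -0.157; 0.0001 0.0004 0 0 0 -0.314; 0.0003 0.0005 0 0 0 -0.471; 0.0004 0.0007 0 0 0 -0.628; 0.0004 0.0007 0 0 0 -0.628"}}

```text
time: 11.28
eef_pos: [0.5061, -0.2454, 0.1092]
tcp_rot: [0.407, 0.913, -0.001, 0.002]
contact_force: [-0.3, -0.1, 5.9]
opening: 0.152
```

>>> {"api": "jog_arm", "payload": {"commands": "0.0002 0.0001 0 0 0 -0.157; 0.0004 0.0002 0 0 0 -0.314; 0.0005 0.0003 0 0 0 -0.471; 0.0007 0.0003 0 0 0 -0.628; 0.0009 0.0003 0 0 0 -0.785; 0.0011 0.0003 0 0 0 -0.943; 0.0011 0.0003 0 0 0 -0.943; 0.0011 0.0003 0 0 0 -0.943"}}

```text
time: 12.28
eef_pos: [0.5073, -0.2451, 0.1092]
tcp_rot: [0.777, 0.629, 0.001, 0.003]
contact_force: [0.6, -0.9, 5.7]
opening: 0.156
```

Run:
```python
from h import *
s=get_state(); print(s['eef_pos'],s['tcp_rot'],s['contact_force'],s['wrist_torque'])
c=grab('wrist','w6');W=world(c); z0=0.1398
print('grip',rect(W[:, 236:270],(.506,-.2455),.03,.134,.146))
cv2.imwrite('pics/w6c.png',cv2.resize(c['frame'][150:310,180:330,::-1],None,fx=3.5,fy=3.5,interpolation=0))
print([ (v,W[v,253].round(4)) for v in range(200,300,10)])
from scipy.spatial.transform import Rotation as R
print(R.from_quat(s['tcp_rot']).as_matrix().round(3))
```

```text
[ 0.50729397 -0.24511579  0.10924668] [7.77426223e-01 6.28968462e-01 7.14326385e-04 2.57511600e-03] [ 0.56440514 -0.92132162  5.74112537] [-0.01271488  0.03418401 -0.00451858]
grip (1851, 506.3, -246.0, 30.5, 15.9, 'yaw', 76.9, 'z', np.float64(0.1405), np.float64(0.146))
[(200, array([ 0.5107, -0.2285,  0.0921])), (210, array([ 0.5093, -0.2349,  0.0924])), (220, array([ 0.5098, -0.232 ,  0.1159])), (230, array([ 0.5098, -0.2317,  0.1296])), (240, array([ 0.5096, -0.2322,  0.1394])), (250, array([ 0.5087, -0.2365,  0.1408])), (260, array([ 0.5076, -0.2419,  0.1403])), (270, array([ 0.5065, -0.247 ,  0.1404])), (280, array([ 0.5054, -0.2522,  0.1406])), (290, array([ 0.5042, -0.2575,  0.1407]))]
[[ 0.209  0.978  0.004]
 [ 0.978 -0.209 -0.003]
 [-0.002  0.005 -1.   ]]
```

View pics/w6c.png

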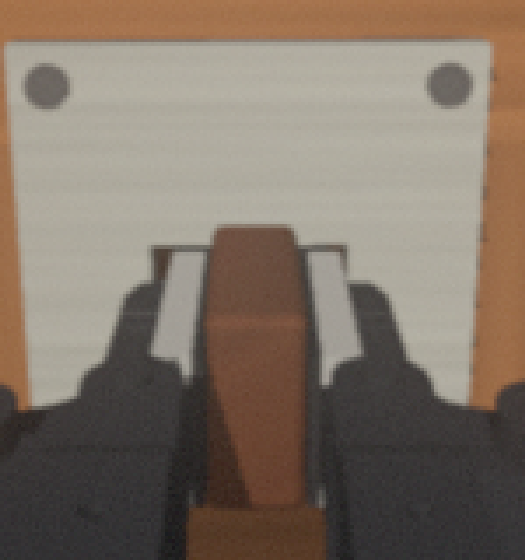

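Run:
```python
from h import *
np.set_printoptions(linewidth=220)
c=dict(np.load('/tmp/w6.npz'));g=cv2.cvtColor(c['frame'],cv2.COLOR_RGB2GRAY)
print(g[217:226,218:240]);print(g[217:226,264:286]); print((c['z_map'][224:240:4,236:270]*1000).round())
ex=np.array([.9781,-.2079,0])
for n,u,v,z in [('slotL',223.4,221.5,.092),('slotR',279,221.5,.092),('grip mid at z.13',252.7,230,.13)]:
    p=onplane(c,u,v,z);print(n,p.round(4),(p@ex*1000).round(2))
```

```text
[[170 170 169 169 168 171 170 170 170 170 171 171 173 171 171 169 169 171 170 170 170 166]
 [170 169 171 171 170 170 171 172 172 170 171 172 171 171 171 171 171 171 172 172 172 167]
 [170 170 170 170 168 164 162 162 162 162 164 161 161 163 162 161 161 160 162 161 163 156]
 [169 170 170 169 153 127 112 110 109 110 110 107 112 106 112 110 110 109 110 111 108 109]
 [168 168 169 165 143 107  75  69  70  68  74  89 100 101 103 105 104 106 101 102  90  78]
 [168 169 170 167 145 105  75  70  69  70  86 122 145 153 153 151 153 152 153 146 116  84]
 [170 170 173 169 150 112  75  68  66  70  94 141 159 161 161 161 161 161 162 155 124  79]
 [174 173 174 170 156 117  79  68  64  70 104 145 160 161 161 160 160 161 160 152 114  83]
 [174 172 173 172 160 121  83  66  65  76 113 148 160 159 159 159 160 161 158 144 107  75]]
[[131 160 170 171 170 172 170 171 171 169 171 170 169 170 170 170 170 171 171 170 171 169]
 [118 158 170 171 172 168 168 168 168 168 169 168 168 166 169 168 172 172 170 172 170 170]
 [108 149 163 164 159 155 148 149 147 145 146 147 146 146 149 163 169 169 171 171 171 171]
 [ 83 1
[... 660 characters left out ...]
. 141. 141. 141. 142. 142. 145. 146. 147. 147. 146.]
 [142. 141. 140. 139. 136. 136. 136. 135. 134. 136. 136. 135. 136. 136. 135. 135. 137. 135. 136. 136. 135. 137. 135. 135. 136. 136. 136. 136. 137. 139. 141. 140. 141. 140.]
 [137. 136. 136. 134. 132. 132. 130. 132. 130. 131. 131. 130. 130. 132. 130. 132. 131. 131. 132. 132. 132. 131. 131. 131. 131. 130. 130. 130. 132. 133. 135. 137. 137. 136.]
 [132. 132. 132. 127. 128. 127. 126. 126. 126. 127. 126. 126. 128. 125. 127. 126. 127. 127. 127. 127. 126. 127. 127. 127. 127. 126. 126. 126. 127. 127. 129. 132. 132. 131.]]
slotL [ 0.4891 -0.2387  0.092 ] 528.01
slotR [ 0.524  -0.2462  0.092 ] 563.72
grip mid at z.13 [ 0.5097 -0.2315  0.13  ] 546.65
```

>>> {"api": "jog_arm", "payload": {"commands": "-0.0008 0.0002 0 0 0 0; -0.0008 0.0002 0 0 0 0; -0.0008 0.0002 0.0015 0 0 0; -0.0008 0.0002 0.003 0 0 0; -0.0008 0.0002 0.004 0 0 0; -0.0008 0.0002 0.005 0 0 0; -0.0008 0.0002 0.005 0 0 0"}}

```text
time: 13.2
eef_pos: [0.5055, -0.2443, 0.1133]
tcp_rot: [0.777, 0.629, 0.0, 0.001]
contact_force: [2.0, -1.5, 4.8]
opening: 0.152
```

>>> {"api": "jog_arm", "payload": {"commands": "0.0005 -0.0001 0.0008 0 0 0; 0.0005 -0.0001 0.0015 0 0 0; 0.0005 -0.0001 0.0015 0 0 0; 0.0005 -0.0001 0.0015 0 0 0"}}

```text
time: 13.7
eef_pos: [0.5052, -0.2439, 0.1142]
tcp_rot: [0.777, 0.629, -0.0, -0.0]
contact_force: [1.1, -1.9, 3.9]
opening: 0.157
```

>>> {"api": "jog_arm", "payload": {"commands": "0.0003 -0.0002 0.0008 0 0 0; 0.0003 -0.0002 0.0012 0 0 0; 0.0003 -0.0002 0.0012 0 0 0"}}

```text
time: 14.08
eef_pos: [0.5053, -0.2438, 0.1151]
tcp_rot: [0.777, 0.629, -0.0, -0.001]
contact_force: [1.5, -2.3, 3.2]
opening: 0.156
```

Run:
```python
from h import *
s=get_state(); print(s['eef_pos'],s['tcp_rot'],s['contact_force'],s['wrist_torque'])
c=grab('wrist','w7');W=world(c)
print(np.nanmedian(W[262:290,248:258,2]))
```

```text
[ 0.50527974 -0.24384043  0.11510881] [ 7.77272771e-01  6.29163439e-01 -3.26465551e-04 -5.48144524e-04] [ 1.48233715 -2.29987761  3.20345042] [-0.46074355 -0.13009311  0.04836794]
0.14651516736993817
```

Grip centre is about 35.5 mm above the plate, so the bar is up in the notch. Release and rise.

>>> {"api": "jog_arm", "payload": {"commands": "0 0 0 0 0 0;0 0 0 0 0 0;0 0 0 0 0 0;0 0 0 0 0 0;0 0 0 0 0 0", "gripper": 40}}

```text
time: 14.75
eef_pos: [0.5057, -0.2439, 0.1155]
tcp_rot: [0.777, 0.629, 0.0, -0.0]
contact_force: [0.6, -0.1, 0.7]
opening: 0.402
```

>>> {"api": "jog_arm", "payload": {"commands": "0 0 0.01 0 0 0;0 0 0.03 0 0 0;0 0 0.06 0 0 0;0 0 0.1 0 0 0;0 0 0.14 0 0 0;0 0 0.14 0 0 0;0 0 0.14 0 0 0"}}

```text
time: 15.62
eef_pos: [0.5054, -0.2438, 0.2552]
tcp_rot: [0.777, 0.629, -0.0, -0.0]
contact_force: [0.1, 0.3, 0.1]
opening: 0.399
```

Run:
```python
from h import *
s=get_state(); print(s['eef_pos'],s['contact_force'],s['opening'])
for n in ['wrist','top','side']:
    c=grab(n,n+'8');W=world(c)
    print(n,'grip',rect(W,(.506,-.2455),.035,.135,.16),'low',rect(W,(.506,-.2455),.035,.118,.13),'plate',rect(W,(.506,-.2455),.03,.085,.1))
    cv2.imwrite('pics/%s8c.png'%n,cv2.resize(c['frame'][80:330,130:430,::-1],None,fx=2.4,fy=2.4,interpolation=0))
```

```text
[ 0.50543631 -0.24379805  0.25521261] [0.13770649 0.25649111 0.14881775] 0.39886713660415185
wrist grip (468, 504.0, -244.8, 29.5, 13.9, 'yaw', 78.0, 'z', np.float64(0.1467), np.float64(0.1486)) low (26, 507.1, -230.7, 12.6, 0.7, 'yaw', -12.6, 'z', np.float64(0.1241), np.float64(0.1296)) plate (1416, 506.5, -244.6, 59.1, 57.8, 'yaw', -15.6, 'z', np.float64(0.0929), np.float64(0.0954))
top grip (120, 504.0, -244.2, 29.1, 14.0, 'yaw', 78.0, 'z', np.float64(0.146), np.float64(0.1509)) low (20, 499.6, -238.9, 28.1, 11.0, 'yaw', 51.3, 'z', np.float64(0.1244), np.float64(0.1295)) plate (455, 506.2, -244.8, 59.6, 56.9, 'yaw', -6.9, 'z', np.float64(0.0924), np.float64(0.0974))
side grip (44, 504.2, -240.8, 30.7, 12.8, 'yaw', 74.6, 'z', np.float64(0.145), np.float64(0.1478)) low (25, 500.8, -239.6, 29.2, 11.6, 'yaw', 48.3, 'z', np.float64(0.1254), np.float64(0.1296)) plate (147, 505.1, -246.3, 57.4, 55.2, 'yaw', -32.1, 'z', np.float64(0.092), np.float64(0.0989))
```

View pics/wrist8c.png

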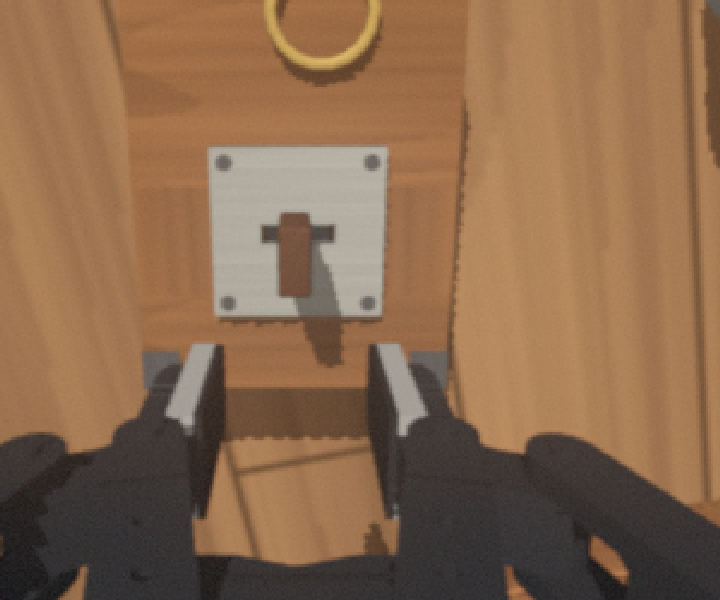

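View pics/side8c.png

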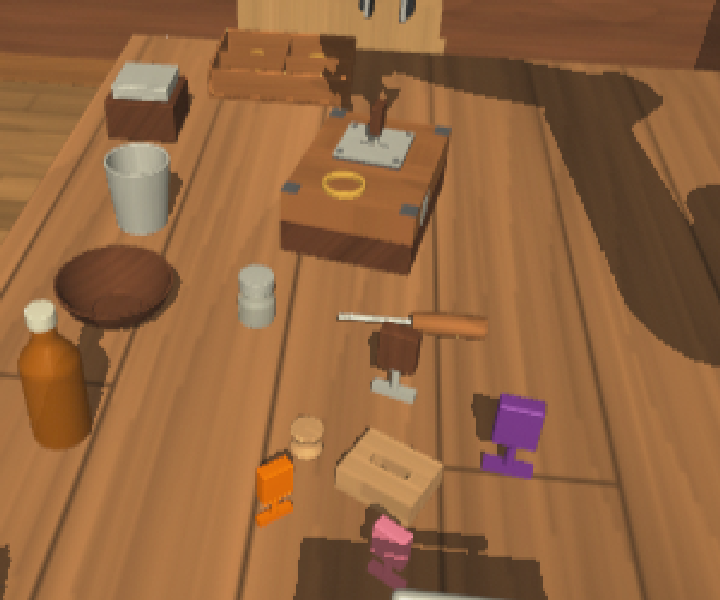

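Run:
```python
from h import *
c=grab('wrist','w9');W=world(c)
m=(np.hypot(W[...,0]-.504,W[...,1]+.2448)<.03)&(W[...,2]>.14)&(W[...,2]<.155)
p=W[m]; A=np.c_[p[:,:2]-p[:,:2].mean(0),np.ones(len(p))]
k=np.linalg.lstsq(A,p[:,2],rcond=None)[0]; print('tilt deg',np.degrees(np.arctan(np.hypot(*k[:2]))),k)
print(rect(W,(.504,-.2448),.03,.14,.155))
ctrl.sign_off(); print(get_state()['time'])
```

```text
tilt deg 1.9003285959838279 [-0.00991688 -0.03166247  0.14656989]
(441, 504.1, -244.9, 29.7, 13.7, 'yaw', 77.8, 'z', np.float64(0.1468), np.float64(0.1492))
the job is handed in; nothing more can be done
the job is handed in; nothing more can be done
```

The bead chest looks locked and I've handed the job in; signing off reports no verdict. I took the small brown toggle from its rest and lowered its crossbar through the slot. I then pressed it on the spring, turned it a quarter turn clockwise and let it rise into the notch before releasing it. The highest upward force I read was about 6 N, and the last recorded time was about 16 s of the 70 s allowed.

**Final checks:**
- **Height:** the grip centre is about 35.6 mm above the plate (34 to 39 mm allowed).
- **Direction:** the crossbar is square across the slot to within about half a degree.
- **Tilt:** about 2°, with 10° allowed.
- **Position:** about 6 mm from the nominal slot centre, with 16 mm allowed.
- **Clearance:** the gripper was open, 14 cm up and clear of everything. In the side picture the other things look undisturbed, though I did not measure their positions again.

**Disagreements:** the top and wrist cameras put the slot up to 1 mm apart, and the side camera was about 4 mm off the others for the toggle's final position. None of these reaches a limit. I could not read the lock joint itself, so its value rests on the low forces.

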